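Level the small stand with its hand knob and keep the foot pressed down

ROBOT

A 6-joint arm with a two-finger parallel gripper is mounted at the origin on a cart in front of the work surface, level with it; the furniture and walls round the work are solid. World frame = base frame: x ahead of the robot, y to its left, z up, the work surface at z = 0. Lengths are in mm, angles in rad, forces in N, time in s.
With the tool pointing down it reaches from about 300 to 775 mm from the base axis. Payload 14.6 kg.
Tool frame: the origin (TCP) lies on the centre line of the jaws, within the pads' length; the fingertips stand 8 mm ahead of it and the grasp point (between the pads) lies 11 mm behind it; z points along the fingers, y is the line along which they close (so a half turn about z gives the same grasp; the last joint's range is limited). The gripper opens to 94 mm and grips with 3 to 60 N. Pads are 16 mm wide; open, the fingers measure 119 mm over their backs; the gripper's body (75 mm by 177 mm) begins 78 mm behind the grasp point.
Start: joints at [-1.29, 0.3, 1.521, -0, 1.321, -0.067], TCP at [187.449, -517.061, 213.446] pointing down, gripper open.
Joint ranges: [-3.03, 3.03], [-0.79, 2.21], [0.23, 2.52], [-1.04, 4.18], [0, 3.07], [-2.55, 2.55]. Speed limits (rad/s): [2.22, 2.22, 2.57, 3.14, 3.14, 3.14].

INTERFACE

Orientations are given as [roll, pitch, yaw] about the fixed x, y, z axes, in that order (R = Rz(yaw) Ry(pitch) Rx(roll)).
In Python, from cell import manip gives the robot as it stands.
- The arm moves only by the tool jog_arm, never from a script. Its argument "rows" is one flat list of numbers, 7 for each row, row after row: the shift along the world's x, y, z in cm, then the turn, a rotation vector about the world's x, y, z in rad, then the closure, from 0 (fully open) to 1 (shut). In form: [dx, dy, dz, rx, ry, rz, fingers, dx, dy, dz, rx, ry, rz, fingers, ...]. A call has 1 to 20 rows; each row shifts and turns the commanded pose from where the row before left it; what a row does not reach is not made up. A row lasts 1/12 s, in which the tool goes at most 41.7 mm and 7.16 degrees, less where a joint would pass 70% of its speed; a pose out of reach is approached as far as the arm can. A call with a gripper value outside its range is refused whole. The fingers move at their own pace and stop on an object; "newtons" is the grip in N (left out, the last holds). Time passes only in rows, so rows that do not move let the fingers close. It gives the time, the measured TCP pose, the force, the opening and the grip force at its end, in the units of the state.
- manip.read_state(): the state, without advancing time (a new reading comes with each control period).
- manip.camera(name): name is "side" or "top"; returns (picture, depth): 400x640x3 uint8, blue, green, red; 400x640 float32, mm along the optical axis (not along the pixel's ray), 0 where there is no reading.
- manip.camera_model(name): a dict with "K" (3x3 intrinsics, pixels), "R" (3x3) and "t" (3): a world point X has camera coordinates R X + t. Camera axes: x right, y down, z forward; pixel columns grow to the right and rows downward; lengths in mm; the calibration is good to about 2 mm. A picture is of the moment at which its call begins. camera_model takes no time and is no camera call.
- manip.sign_off(): hands the job in; it is judged then, once.
The state is a dict: "clock": time; "joints": joint angles; "qd": joint speeds; "effort": joint torques, N m; "eef_pos": TCP position; "eef_rot": TCP orientation; "wrist_force": force on the tool from outside, world axes, zero at the start; "moment": the same for the moment, N m; "finger_gap": finger opening in mm; "finger_force": force on a finger pad.
Only numpy, scipy, OpenCV 4.12 (cv2) and the standard library are available. Lean on these libraries where they do the work, as an engineer would, in place of code of your own. Each camera call takes 0.05 s, during which the arm holds its last target. There are 200 camera calls.

TASK

Lay the spirit level into the pocket on the table of the levelling stand and let go of it. Then grip the stand's round hand knob, press it down so that the levelling foot bears firmly on its pad, and turn it, still pressing, until the bubble rests between the two lines. Finish while still gripping the knob and pressing it down, and leave the tape measure, bearing and padlock where they are.

Things in the scene. Friction and masses are not known exactly. Their poses are not given: they have to be found in the camera images.
- level: the spirit level: a loose aluminium bar 100 x 26 x 30 mm (x, y, z), about 0.18 kg, lying on the bench. Origin at the centre of its underside, x along its length, z up. A yellow-green glass vial lies along the middle of its top with two black lines 10 mm either side of the middle and a white bubble 14 mm long. It can be gripped across its 26 mm width and fits its pocket either way round.
- bubble (a joint): where the bubble stands in the vial, in m along the level's own x axis from the middle: 0 is level, -0.016 and 0.016 are the ends. It drifts to the higher end: 6.5 mm per 0.010 rad of tilt, and takes about 1 s to settle. Within 0.003 either side of 0 it lies between the two lines.
- stand: the levelling stand, fixed to the bench: a grey base 260 x 120 x 12 mm under a hinged aluminium table. Origin on the bench; x points along the stand from the hinge (x = -100 mm, 45 mm up, its pin along the stand's y) to the hand knob (x = +100 mm).
- table: the stand's hinged table, 240 x 110 x 10 mm, its top 55 mm above the bench when level; origin on the hinge line, x towards the knob. A spring lifts its knob end by 0.03 rad (6 mm at the knob) while nobody presses; only with the foot pressed on its pad does the bubble show the true setting.
- pocket (a point): the middle of the floor of the level's pocket, on the table's top (30 mm from the stand's middle towards the hinge), axes as the table's: x from the hinge to the knob, z out of the table. The pocket is 106 mm (x) by 32 mm (y) inside, with ribs 6 mm high and 6 mm wide round it.
- knob: the round barrel-shaped dark-steel hand knob, diameter 34 mm at mid-height, height 24 mm, its underside 24 mm above the table; origin on its axis at the table's top. Clockwise from above screws the foot out and raises the pressed table's knob end: 3.2 mm (0.016 rad of tilt) per rad. 0.08 N m of friction holds it. It starts 0.5 to 1.35 rad off level and turns at most 2.2 rad either side of level.
- knob_top (a point): the centre of the top face of the hand knob, about 109 mm above the bench while not pressed (103 mm when the table is level and the knob not pushed in).
- press (a joint): how far the knob is pushed down into its spring relative to the table, in m: 0 untouched, 0.012 at its stop; 1.5 N per mm. Lifting of the table takes up the first 2 to 3 N (about 2 mm), what is pressed beyond that bears on the foot. About 0.006 (9 N) is a good firm press.
- foot: the levelling foot: a steel spindle 12 mm thick under the table, straight below the knob, origin at its ball nose. Untouched it stands 7 to 11 mm above its pad.
- pad: the round steel pad, 28 mm across and 6 mm high, fixed on the stand's base under the foot; origin at the centre of its underside.
- bearing: a ball bearing, 53 mm across and 16 mm high, lying on the bench; origin at the centre of its underside; leave alone
- tape_measure: a tape measure, 37 x 78 x 62 mm, standing on the bench; origin at the centre of its underside; leave alone
- padlock: a brass padlock, 75 x 45 x 20 mm, lying on the bench; origin at the centre of its underside; leave alone

How it is judged (in metres and radians):
On the way, in this order (a step that is already met when the one before it is completed fails the run):
1. the spirit level lies flat in its pocket, let go (x of level in the frame of pocket between -0.006 and 0.006 m and y of level in the frame of pocket between -0.006 and 0.006 m and z of level in the frame of pocket between -0.003 and 0.003 m and angle between the z axis of level and the z axis of pocket, either way round below 0.04 rad and contact force between the arm and level below 0.1 N), for 0.3 s.
2. the knob is gripped and the foot pressed on its pad (contact force between foot and pad above 2 N and contact force between the fingers and knob above 1 N), for 0.3 s.
At the end, for the whole second after the job is handed in: the level lies in its pocket (within 6 mm of its middle, 3 mm in height), untouched by the robot; the fingers are on the knob; the foot bears on its pad with more than 2 N; the bubble is within 3 mm of the middle, all through the last second (all of step 1 and all of step 2 and value of joint bubble between -0.003 and 0.003 m); the arm keeps its last pose, push and grip.
It fails at once if the bearing is moved more than 30 mm (distance of bearing from where it was at the start of the episode above 0.03 m).
It fails at once if the tape measure is moved more than 30 mm (distance of tape_measure from where it was at the start of the episode above 0.03 m).
It fails at once if the padlock is moved more than 30 mm (distance of padlock from where it was at the start of the episode above 0.03 m).
It also fails if it takes over 58 s, if anything falls off the work surface, if the arm or the gripper's body presses on something with over 40 N, if the wrist force passes 120 N, or if a joint passes its speed limit or range.

## Working session

There is one attempt and no reset: what is moved stays moved. The work goes in short steps, Python scripts to look and compute and a tool call to move; the robot and the scene stay as the last step left them, time stands still between calls to the robot, and variables do not carry over. Pictures are saved under pics/ and viewed, at most 10 in all, crops included, and the job is handed in when it is done.

Besides the shell and the picture viewer there is one more tool, called after "Call:" in YAML: its name, and indented under it one key for each argument. jog_arm: Moves the arm, as the interface text tells. Its arguments: {"type":"object","properties":{"rows":{"type":"array"},"newtons":{"type":"number"}},"required":["rows"]}

```bash
ls; mkdir -p pics; cat > h.py <<'E'
import numpy as np, cv2
from cell import manip
def snap(n,f=None):
    im,d=manip.camera(n)
    if f: cv2.imwrite('pics/'+f,im)
    return im,d
def ray(n,u,v,z):
    c=manip.camera_model(n);R=np.array(c['R']);t=np.array(c['t']);K=np.array(c['K'])
    C=-R.T@t; d=R.T@np.linalg.solve(K,[u,v,1.])
    return C+d*(z-C[2])/d[2]
def dep(n,u,v,d):
    c=manip.camera_model(n);R=np.array(c['R']);t=np.array(c['t']);K=np.array(c['K'])
    return R.T@(np.linalg.solve(K,[u,v,1.])*d-t)
def proj(n,X):
    c=manip.camera_model(n);p=np.array(c['K'])@(np.array(c['R'])@np.array(X,float)+np.array(c['t']));return p[:2]/p[2]
E
python3 - <<'E'
from h import *
for n in('side','top'):
    im,d=snap(n,n+'0.png'); c=manip.camera_model(n); R=np.array(c['R']);print(n,-R.T@np.array(c['t']),np.array(c['K'])[0,0],R.round(2).tolist())
    np.savez(n+'0.npz',im=im,d=d)
print(manip.read_state())
E
```

```text
pics
side [-178.71746622  880.23855718  860.71864105] 473.93370197176927 [[-0.84, -0.55, -0.02], [-0.28, 0.46, -0.84], [0.47, -0.7, -0.54]]
top [ 429.06879684 -140.75858614 1275.16684733] 493.55442012420093 [[-0.02, -1.0, -0.01], [-1.0, 0.02, -0.04], [0.04, 0.01, -1.0]]
{'clock': 0.1, 'joints': array([-1.28958774e+00,  3.00401370e-01,  1.52147385e+00,  4.01666099e-05,
        1.32071233e+00, -6.65889936e-02]), 'qd': array([-0.00035101, -0.00056721, -0.00067501,  0.0013922 ,  0.00044771,
       -0.00016976]), 'effort': array([ 1.41501573e-04, -5.32649410e+01, -3.53284085e+01,  7.09344330e-02,
        2.35522381e-02, -6.52036351e-05]), 'eef_pos': array([ 187.40914399, -516.86075644,  212.96994179]), 'eef_rot': array([-3.14060256e+00, -1.05020707e-04,  3.47787571e-01]), 'wrist_force': array([0.04684192, 0.32533514, 0.13635805]), 'moment': array([ 0.02546896, -0.03410076,  0.04811833]), 'finger_force': 0.0, 'finger_gap': 93.74814045249612}
```

View pics/top0.png

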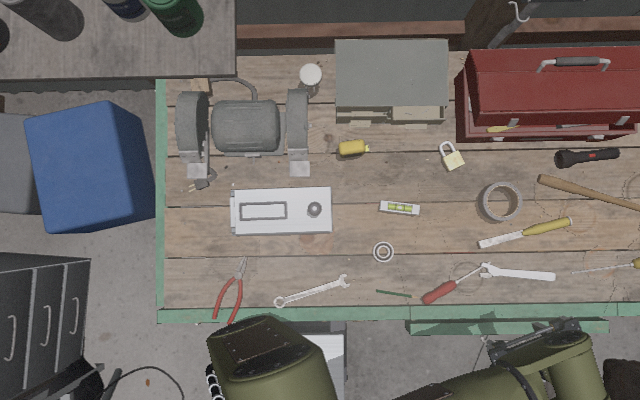

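View pics/side0.png

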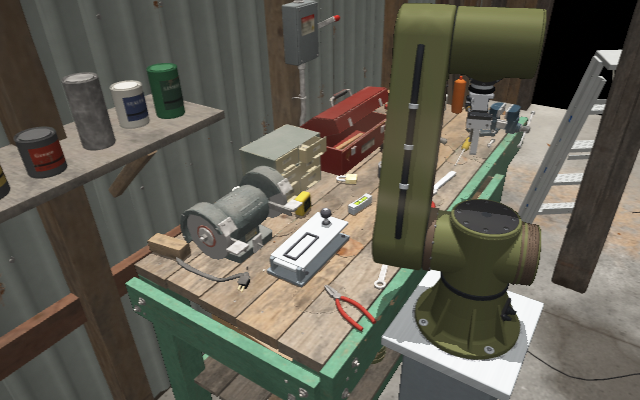

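Top view: stand centred around (281,210) with the knob at (314,209), so its x points to world -y; the level is at (400,208), bearing at (383,252), tape measure at (352,147), padlock at (452,156). The side view agrees.

```bash
python3 - <<'E'
from h import *
f=np.load('top0.npz');im,d=f['im'],f['d']
c=manip.camera_model('top');R=np.array(c['R']);t=np.array(c['t']);K=np.array(c['K'])
v,u=np.mgrid[:400,:640]
P=np.einsum('ij,jhw->ihw',R.T@np.linalg.inv(K),np.stack([u,v,np.ones_like(u)])*d)-(R.T@t)[:,None,None]
def reg(u0,u1,v0,v1,z0,z1,nm):
    m=(u>=u0)&(u<u1)&(v>=v0)&(v<v1)&(P[2]>z0)&(P[2]<z1)&(d>0)
    if m.sum()<5: print(nm,m.sum());return
    p=P[:,m].T; r=cv2.minAreaRect(p[:,:2].astype(np.float32)); print(nm,m.sum(),'med',np.median(p,0).round(1),'rect',np.round(r[0],1),np.round(r[1],1),round(r[2],1))
reg(200,360,170,250,-20,20,'bench')
reg(370,430,190,225,18,45,'level')
reg(222,340,180,242,45,75,'table')
reg(300,330,195,225,90,130,'knob')
reg(335,375,130,165,12,90,'tape')
reg(370,400,240,265,8,40,'bearing')
# colour: vial yellow-green
hsv=cv2.cvtColor(im,cv2.COLOR_BGR2HSV)
m=(cv2.inRange(hsv,(25,80,80),(60,255,255))>0)&(u>375)&(u<425)&(v>195)&(v<222)
print('vial px',u[m].mean(),v[m].mean(),ray('top',u[m].mean(),v[m].mean(),30))
g=cv2.cvtColor(im,cv2.COLOR_BGR2GRAY)
# dark pocket outline
m=((g<90)&(u>236)&(u<292)&(v>195)&(v<228)).astype(np.uint8)
r=cv2.minAreaRect(np.argwhere(m)[:,::-1].astype(np.float32));print('pocket',r,ray('top',*r[0],61))
for q in cv2.boxPoints(r):print(ray('top',*q,61).round(1))
m=((g<90)&(u>300)&(u<330)&(v>195)&(v<225)).astype(np.uint8)
r=cv2.minEnclosingCircle(np.argwhere(m)[:,::-1].astype(np.float32));print('knob',r,ray('top',*r[0],100))
crop=np.hstack([cv2.resize(im[180:240,225:335],None,fx=4,fy=4,interpolation=cv2.INTER_NEAREST),cv2.resize(im[180:240,370:430],None,fx=4,fy=4,interpolation=cv2.INTER_NEAREST)])
cv2.imwrite('pics/c1.png',crop)
E
```

```text
bench 7900 med [ 4.658e+02  2.300e+00 -4.000e-01] rect [ 4.725e+02 -1.000e-01] [414.2 205.6] 88.9
level 414 med [ 471.3 -307.7   28.5] rect [ 471.4 -307.8] [100.7  26. ] 81.8
table 4299 med [468.3  -6.4  59.1] rect [469.   -8.8] [110.1 252.7] 0.8
knob 154 med [470.1 -96.7 107.3] rect [469.3 -95.7] [31.2 31. ] 89.3
tape 428 med [ 618.7 -189.6   59.8] rect [ 622.9 -195.6] [37.1 78.7] 7.1
bearing 276 med [ 360.3 -264.7   15. ] rect [ 356.1 -264.5] [51.5 60.7] 85.4
vial px 399.21505376344084 207.0 [ 471.40167952 -306.53453226   30.        ]
pocket ((0.0, 0.0), (0.0, 0.0), 0.0) [1013.79828669  692.41085678   61.        ]
[1013.8  692.4   61. ]
[1013.8  692.4   61. ]
[1013.8  692.4   61. ]
[1013.8  692.4   61. ]
knob ((0.0, 0.0), 0.0) [995.01631274 665.64879493 100.        ]
```

View pics/c1.png

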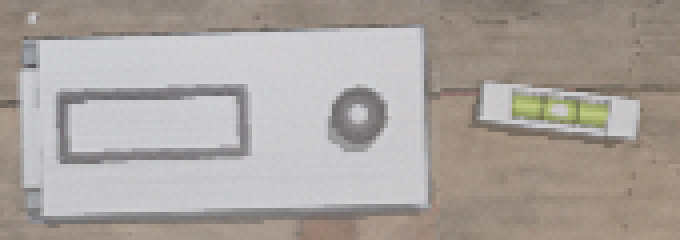

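The crop shows the grey pocket rim (crop centre about (153,125), i.e. full px (263,211)), the knob at crop (358,115), and the level tilted about 8°.

```bash
cat > meas.py <<'E'
from h import *
def pocket(im):
    g=cv2.cvtColor(im,cv2.COLOR_BGR2GRAY)
    m=np.zeros_like(g); m[197:225,235:293]=(g[197:225,235:293]<165)
    n,l,s,c=cv2.connectedComponentsWithStats(m); i=1+np.argmax(s[1:,4])
    pts=np.argwhere(l==i)[:,::-1]
    W=np.array([ray('top',a,b,63)[:2] for a,b in pts],np.float32)
    r=cv2.minAreaRect(W); h=W-W.mean(0)
    return r,W.mean(0)
if __name__=='__main__':
    im=np.load('top0.npz')['im']
    r,mn=pocket(im);print('pocket',r,mn);print(cv2.boxPoints(r).round(1).tolist())
    g=cv2.cvtColor(im,cv2.COLOR_BGR2GRAY)
    m=np.zeros_like(g); m[195:225,300:330]=g[195:225,300:330]<165
    n,l,s,c=cv2.connectedComponentsWithStats(m);i=1+np.argmax(s[1:,4]);print('knob',s[i],ray('top',*c[i],100))
    # table top long edges
    for side in (0,1):
        E=[]
        for u in range(245,325,2):
            col=g[180:240,u].astype(int); b=np.where(col>185)[0]
            v=180+(b[0]-.5 if side==0 else b[-1]+.5); E.append(ray('top',u,v,57)[:2])
        E=np.array(E);k=np.polyfit(E[:,1],E[:,0],1);print('edge x=k*y+c',k)
E
python3 meas.py
```

```text
pocket ((468.0062561035156, 33.88267517089844), (45.099090576171875, 117.04974365234375), 0.9260092973709106) [468.40225   35.328796]
[[444.5, 92.0], [446.3999938964844, -25.0], [491.5, -24.299999237060547], [489.6000061035156, 92.80000305175781]]
knob [307 202  15  16 168] [467.1123223  -93.85052277 100.        ]
edge x=k*y+c [-1.92690329e-02  5.22831695e+02]
edge x=k*y+c [-1.51031204e-02  4.14806774e+02]
```

Call:
jog_arm:
  rows: [2.37,1.74,-0.8,0,0,0.09,0.2,2.37,1.74,-0.8,0,0,0.09,0.2,2.37,1.74,-0.8,0,0,0.09,0.2,2.37,1.74,-0.8,0,0,0.09,0.2,2.37,1.74,-0.8,0,0,0.09,0.2,2.37,1.74,-0.8,0,0,0.09,0.2,2.37,1.74,-0.8,0,0,0.09,0.2,2.37,1.74,-0.8,0,0,0.09,0.2,2.37,1.74,-0.8,0,0,0.09,0.2,2.37,1.74,-0.8,0,0,0.09,0.2,2.37,1.74,-0.8,0,0,0.09,0.2,2.33,1.77,-0.8,0,0,0.09,0.2,0,0,0,0,0,0,0.2,0,0,0,0,0,0,0.2,0,0,0,0,0,0,0.2]

```text
clock: 1.35
eef_pos: [471.1, -308.2, 117.4]
eef_rot: [-3.141, -0.0, 1.427]
wrist_force: [-0.0, 0.2, 0.8]
finger_gap: 75.2
finger_force: 0.0
```

Call:
jog_arm:
  rows: [0,0,-1.5,0,0,0,0.2,0,0,-1.5,0,0,0,0.2,0,0,-1.5,0,0,0,0.2,0,0,-1.5,0,0,0,0.2,0,0,-1.5,0,0,0,0.2,0,0,-1.5,0,0,0,0.2,0,0,-0.9,0,0,0,0.2,0,0,0,0,0,0,0.2,0,0,0,0,0,0,0.8,0,0,0,0,0,0,1,0,0,0,0,0,0,1,0,0,0,0,0,0,1,0,0,0,0,0,0,1,0,0,0,0,0,0,1,0,0,0,0,0,0,1,0,0,0,0,0,0,1,0,0,0,0,0,0,1]
  newtons: 20

```text
clock: 2.77
eef_pos: [471.5, -308.0, 18.6]
eef_rot: [3.142, 0.0, 1.428]
wrist_force: [-0.3, 0.2, 2.1]
finger_gap: 25.9
finger_force: 20.0
```

Call:
jog_arm:
  rows: [0,0,2.2,0,0,0,1,0,0,2.2,0,0,0,1,0,0,2.2,0,0,0,1,0,0,2.2,0,0,0,1,0,0,2.2,0,0,0,1,0,0,2.2,0,0,0,1,-0.03,2.85,0,0,0,0.013,1,-0.03,2.85,0,0,0,0.013,1,-0.03,2.85,0,0,0,0.013,1,-0.03,2.85,0,0,0,0.013,1,-0.03,2.85,0,0,0,0.013,1,-0.03,2.85,0,0,0,0.014,1,-0.03,2.85,0,0,0,0.014,1,-0.03,2.85,0,0,0,0.014,1,-0.03,2.85,0,0,0,0.014,1,-0.03,2.85,0,0,0,0.014,1,-0.03,2.85,0,0,0,0.013,1,0,2.85,0,0,0,0.013,1,0,0,0,0,0,0,1]

```text
clock: 4.35
eef_pos: [467.8, 37.6, 150.4]
eef_rot: [-3.141, -0.001, 1.593]
wrist_force: [-0.8, 0.2, -1.4]
finger_gap: 26.2
finger_force: 20.0
```

```bash
python3 - <<'E'
from h import *
im,d=snap('side');np.savez('side1.npz',im=im,d=d)
s=manip.read_state();print(s['eef_pos'],s['eef_rot'])
x,y=proj('side',[468,34,120]).astype(int);print(x,y)
c=im[max(0,y-75):y+75,max(0,x-100):x+100];cv2.imwrite('pics/c2.png',cv2.resize(c,None,fx=4,fy=4)[:600])
E
```

```text
[467.90690964  35.85760911 150.35606909] [-3.14135859e+00 -1.69448140e-04  1.59197703e+00]
299 227
```

View pics/c2.png

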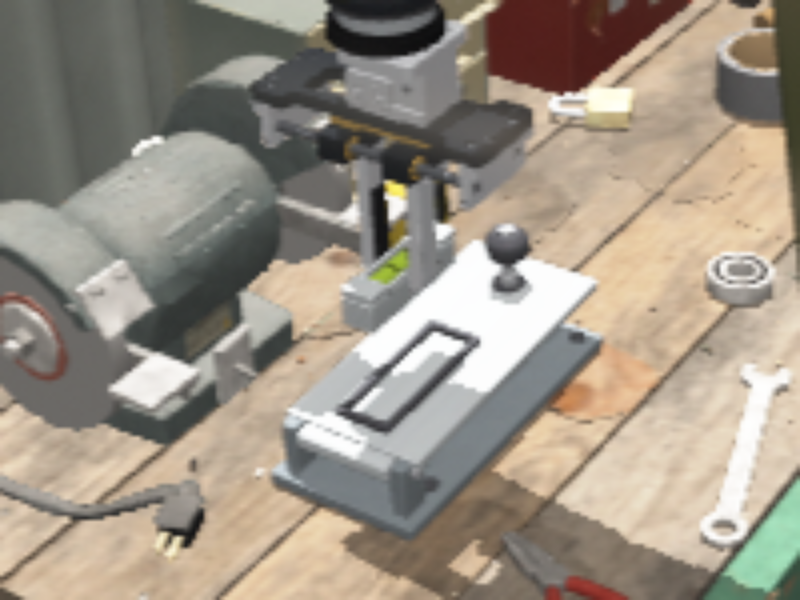

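Side crop: the level is held straight about 90 mm above the table, its +y end near crop (360,305), the pocket rim around (410,375), the knob at (507,243). I'll cross-check the pocket and the level's +y end in this one view.

```bash
python3 - <<'E'
from h import *
f=np.load('side1.npz');im,d=f['im'],f['d']
c=manip.camera_model('side');R=np.array(c['R']);t=np.array(c['t']);K=np.array(c['K'])
v,u=np.mgrid[:400,:640]
P=np.einsum('ij,jhw->ihw',R.T@np.linalg.inv(K),np.stack([u,v,np.ones_like(u)])*d)-(R.T@t)[:,None,None]
ok=d>0
# level visible points
m=ok&(P[2]>125)&(P[2]<170)&(abs(P[0]-468)<16)&(abs(P[1]-36)<60)
p=P[:,m].T;print('level n',len(p),p.min(0).round(1),p.max(0).round(1),np.percentile(p,[3,97],0).round(1).tolist())
# ribs by darkness
g=cv2.cvtColor(im,cv2.COLOR_BGR2GRAY)
mm=ok&(P[2]>50)&(P[2]<75)&(abs(P[0]-468)<32)&(abs(P[1]-34)<72)
k=(mm&(g<105)).astype(np.uint8);n,l,s,cc=cv2.connectedComponentsWithStats(k);i=1+np.argmax(s[1:,4])
W=np.array([ray('side',a,b,61)[:2] for b,a in np.argwhere(l==i)],np.float32);r=cv2.minAreaRect(W);print('rib',s[i],r)
m=ok&(P[2]>85)&(P[2]<125)&(abs(P[0]-470)<25)&(abs(P[1]+96)<25)
p=P[:,m].T;print('knob',p.min(0),p.max(0))
m=mm&~(k>0);print('table z fit',np.linalg.lstsq(np.c_[P[1][m]-34,np.ones(m.sum())],P[2][m],rcond=None)[0])
print(manip.read_state()['eef_pos'])
E
```

```text
level n 315 [452.  -12.9 131.8] [483.3  90.9 169.2] [[452.4, -6.8, 134.9], [479.8, 89.8, 164.3]]
rib [284 233  35  27 143] ((464.8467712402344, 36.03511428833008), (43.05683517456055, 120.75940704345703), 2.619985342025757)
knob [ 449.82811994 -107.11945978   89.61564391] [481.63140004 -75.69817114 114.79799097]
table z fit [-3.89050707e-02  5.84645420e+01]
[467.90690964  35.85760911 150.35606909]
```

Call:
jog_arm:
  rows: [0,0,-1.2,-0.01,0,0,1,0,0,-1.2,-0.01,0,0,1,0,0,-1.2,-0.01,0,0,1,0,0,-1.2,0,0,0,1,0,0,-1.2,0,0,0,1,0,0,0,0,0,0,1,0,0,0,0,0,0,1,0,0,0,0,0,0,1]

```text
clock: 5.07
eef_pos: [468.5, 33.6, 91.1]
eef_rot: [3.142, 0.03, 1.588]
wrist_force: [-0.3, -0.1, -0.5]
finger_gap: 25.8
finger_force: 20.0
```

```bash
python3 - <<'E'
from h import *
s=manip.read_state();print(s['eef_pos'],s['eef_rot'])
im,d=snap('side')
x,y=proj('side',[468,34,75]).astype(int)
c=im[y-35:y+40,x-50:x+50];cv2.imwrite('pics/c3.png',cv2.resize(c,None,fx=8,fy=8,interpolation=cv2.INTER_CUBIC))
E
```

```text
[468.46139614  33.62947248  91.07105324] [3.14151952 0.03004199 1.58822742]
```

View pics/c3.png

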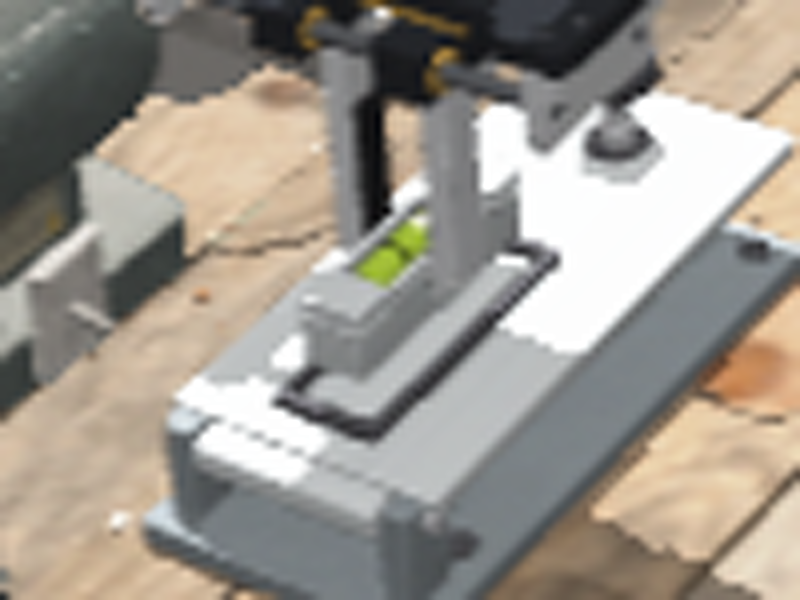

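Level hovers aligned over the pocket (rim corner at crop (280,400), level's end edge at (310,360)). Lowering.

Call:
jog_arm:
  rows: [0,0,-0.5,0,0,0,1,0,0,-0.4,0,0,0,1,0,0,-0.3,0,0,0,1,0,0,-0.2,0,0,0,1,0,0,-0.1,0,0,0,1,0,0,0,0,0,0,1,0,0,0,0,0,0,1,0,0,0,0,0,0,1]

```text
clock: 5.78
eef_pos: [468.1, 34.0, 75.6]
eef_rot: [-3.141, 0.03, 1.589]
wrist_force: [-3.5, 0.1, 3.4]
finger_gap: 25.7
finger_force: 20.0
```

Call:
jog_arm:
  rows: [0,0,0,0,0,0,0.6,0,0,0,0,0,0,0.5,0,0,0,0,0,0,0.5,0,0,0,0,0,0,0.5,0,0,0,0,0,0,0.5,0,0,0,0,0,0,0.5,0,0,2,0,0,0,0.5,0,0,2,0,0,0,0.5,0,0,2,0,0,0,0.5,0,0,2,0,0,0,0.5,0,-3,0,0,0,0,0.5,0,-3,0,0,0,0,0.5,0,-3,0,0,0,0,0.5,0,-3,0,0,0,0,0.5,0,0,0,0,0,0,0.5,0,0,0,0,0,0,0.5]

```text
clock: 7.12
eef_pos: [468.0, -86.9, 155.4]
eef_rot: [-3.141, 0.03, 1.586]
wrist_force: [0.5, 0.2, 0.9]
finger_gap: 47.1
finger_force: 0.0
```

```bash
python3 - <<'E'
from h import *
s=manip.read_state();print(s['eef_pos'],s['eef_rot'],s['wrist_force'])
im,d=snap('side')
x,y=proj('side',[468,34,75]).astype(int)
c=im[y-35:y+40,x-50:x+50];cv2.imwrite('pics/c4.png',cv2.resize(c,None,fx=8,fy=8,interpolation=cv2.INTER_CUBIC))
np.savez('side2.npz',im=im,d=d)
E
```

```text
[468.04012563 -86.85268559 155.38766134] [-3.14102848  0.02988051  1.58635696] [0.51735853 0.21492599 0.88915738]
```

View pics/c4.png

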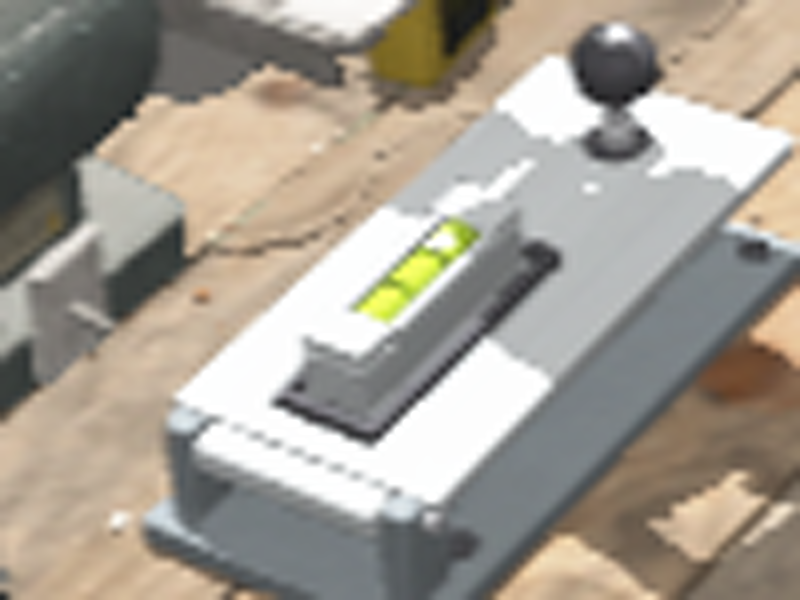

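Level sits in the pocket, bubble at the knob end (crop (450,235)) as expected with the table sprung up; checking it is seated.

```bash
python3 - <<'E'
from h import *
top=snap('top'); f=np.load('side2.npz')
for n,(im,d) in (('top',top),('side',(f['im'],f['d']))):
    c=manip.camera_model(n);R=np.array(c['R']);t=np.array(c['t']);K=np.array(c['K'])
    v,u=np.mgrid[:400,:640]
    P=np.einsum('ij,jhw->ihw',R.T@np.linalg.inv(K),np.stack([u,v,np.ones_like(u)])*d)-(R.T@t)[:,None,None]
    m=(d>0)&(P[2]>80)&(P[2]<100)&(abs(P[0]-468)<30)&(abs(P[1]-34)<70)
    p=P[:,m].T
    r=cv2.minAreaRect(p[:,:2].astype(np.float32))
    k=p[:,2]>83
    print(n,m.sum(),r,np.linalg.lstsq(np.c_[p[k,0]-468,p[k,1]-34,np.ones(k.sum())],p[k,2],rcond=None)[0])
    w=(d>0)&(P[2]>45)&(P[2]<72)&(abs(P[1]-25)<80)&((abs(P[0]-430)<12)|(abs(P[0]-505)<12))
    q=P[:,w].T;print('table',np.linalg.lstsq(np.c_[q[:,0]-468,q[:,1]-34,np.ones(len(q))],q[:,2],rcond=None)[0])
E
```

```text
top 172 ((469.2934875488281, 60.86567687988281), (44.10373306274414, 24.360340118408203), 89.0687255859375) [-3.14221058e-02  2.36947927e-02  8.54815701e+01]
table [ 2.99055614e-03 -3.48092097e-02  5.74032631e+01]
side 239 ((464.74462890625, 35.57958984375), (29.04897689819336, 101.89501953125), 0.41631993651390076) [ 8.93643183e-03 -2.65229481e-02  8.63440889e+01]
table [ 2.56948530e-04 -3.25581500e-02  5.77092159e+01]
```

Seated (level 28.6 mm above table, centred within about 0.5 mm of the pocket in the same view). Now to the knob.

Call:
jog_arm:
  rows: [0.2,-0.4,0,0.015,0,0,0.4,0,-0.5,0,0.015,0,0,0.4,0,0,-1.2,0,0,0,0.4,0,0,-1.2,0,0,0,0.4,0,0,-1.2,0,0,0,0.4,0,0,-1.2,0,0,0,0.4,0,0,-1.2,0,0,0,0.4,0,0,-0.9,0,0,0,0.4,0,0,0,0,0,0,0.4,0,0,0,0,0,0,0.9,0,0,0,0,0,0,1,0,0,0,0,0,0,1,0,0,0,0,0,0,1,0,0,0,0,0,0,1,0,0,0,0,0,0,1,0,0,0,0,0,0,1]
  newtons: 35

```text
clock: 8.55
eef_pos: [469.5, -95.0, 86.5]
eef_rot: [-3.14, -0.0, 1.589]
wrist_force: [-5.8, -0.9, 2.0]
finger_gap: 32.0
finger_force: 35.0
```

```bash
python3 - <<'E'
from h import *
im,d=snap('side')
x,y=proj('side',[469,-60,85]).astype(int)
c=im[y-38:y+37,x-50:x+50];cv2.imwrite('pics/c5.png',cv2.resize(c,None,fx=8,fy=8,interpolation=cv2.INTER_CUBIC))
print(manip.read_state()['wrist_force'],manip.read_state()['moment'])
E
```

```text
[-6.02579303 -0.75662074  2.39411739] [-0.18976449  0.81141659 -0.00746333]
```

View pics/c5.png

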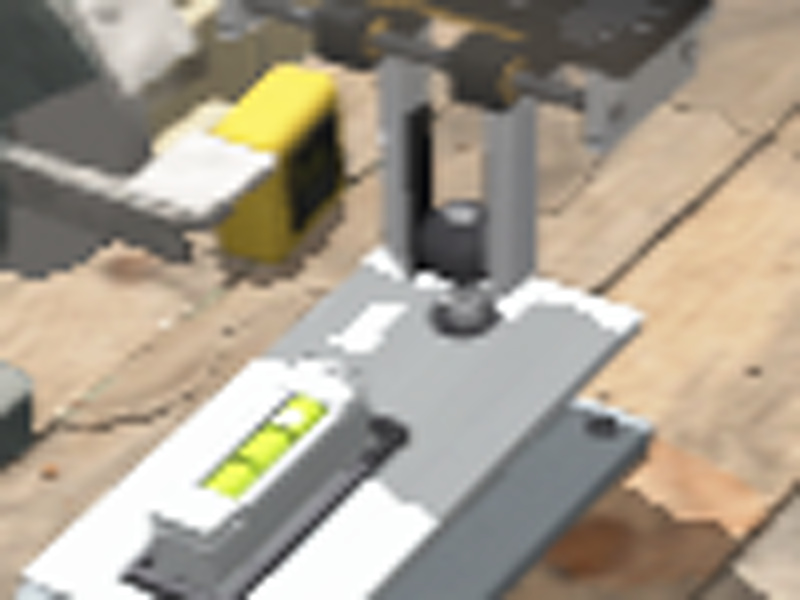

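The pads span the whole knob (crop (460,240)); level still in the pocket. Now press gradually.

Call:
jog_arm:
  rows: [-0.05,0,-0.15,0,0,0,1,-0.05,0,-0.15,0,0,0,1,0,0,-0.15,0,0,0,1,0,0,-0.15,0,0,0,1,0,0,-0.15,0,0,0,1,0,0,-0.15,0,0,0,1,0,0,0,0,0,0,1,0,0,0,0,0,0,1,0,0,0,0,0,0,1,0,0,0,0,0,0,1]

```text
clock: 9.43
eef_pos: [469.5, -96.0, 77.9]
eef_rot: [3.141, 0.002, 1.589]
wrist_force: [-3.3, -9.8, 5.1]
finger_gap: 31.8
finger_force: 35.0
```

Call:
jog_arm:
  rows: [0,-0.05,-0.15,0,0,0,1,0,-0.05,-0.15,0,0,0,1,0,-0.05,-0.1,0,0,0,1,0,0,0,0,0,0,1,0,0,0,0,0,0,1,0,0,0,0,0,0,1]

```text
clock: 9.93
eef_pos: [469.4, -96.8, 73.9]
eef_rot: [3.141, 0.001, 1.589]
wrist_force: [-3.2, -3.3, 6.7]
finger_gap: 32.1
finger_force: 35.0
```

Call:
jog_arm:
  rows: [0,0,-0.1,0,0,0,1,0,0,-0.1,0,0,0,1,0,0,-0.1,0,0,0,1,0,0,-0.1,0,0,0,1,0,0,0,0,0,0,1,0,0,0,0,0,0,1,0,0,0,0,0,0,1]

```text
clock: 10.52
eef_pos: [469.5, -96.9, 70.3]
eef_rot: [3.141, 0.001, 1.589]
wrist_force: [-4.8, -3.7, 12.0]
finger_gap: 31.8
finger_force: 35.0
```

```bash
cat > bub.py <<'E'
from h import *
def bub(save=None):
    im,d=snap('side'); 
    x,y=proj('side',[466.5,35,86]).astype(int)
    hs=cv2.cvtColor(im,cv2.COLOR_BGR2HSV); o=(y-20,x-25)
    sub=im[y-20:y+20,x-25:x+25]; h=hs[y-20:y+20,x-25:x+25]
    g=((h[...,0]>24)&(h[...,0]<50)&(h[...,1]>110)).astype(np.uint8)
    hull=cv2.convexHull(np.argwhere(g)[:,::-1].astype(np.int32))
    H=np.zeros_like(g);cv2.fillConvexPoly(H,hull,1)
    w=(H>0)&(h[...,1]<110)&(h[...,2]>150); k=(H>0)&(h[...,2]<120)
    W=lambda m:np.array([ray('side',b+o[1],a+o[0],84)[1] for a,b in np.argwhere(m)])
    a=W(H>0);mid=(a.min()+a.max())/2
    wt=W(w); kt=W(k)
    print('vial y',a.min().round(1),a.max().round(1),'bubble',len(wt),wt.mean().round(1) if len(wt) else None,'rel(toward knob +)',-(wt.mean()-mid).round(1) if len(wt) else None,'lines',np.sort(kt).round(1))
    if save: cv2.imwrite('pics/'+save,cv2.resize(sub,None,fx=12,fy=12,interpolation=cv2.INTER_CUBIC))
    s=manip.read_state();print(s['clock'],s['eef_pos'].round(1),s['eef_rot'].round(3),s['wrist_force'].round(1),s['moment'].round(2),s['joints'][5].round(2))
if __name__=='__main__':
    import sys; bub(*sys.argv[1:])
E
python3 bub.py b1.png
```

```text
vial y 6.5 60.6 bubble 12 41.9 rel(toward knob +) -8.4 lines []
10.5667 [469.5 -96.9  70.3] [3.141e+00 1.000e-03 1.589e+00] [-5.1 -3.3 10.8] [-0.63  0.88  0.02] -0.3
```

View pics/b1.png

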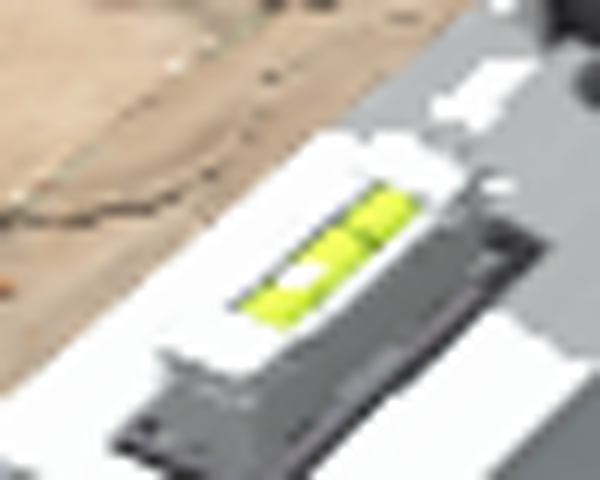

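Bubble sits toward the hinge end (crop (300,272), about 8 mm), so the knob end is low: turn clockwise, as expected.

Call:
jog_arm:
  rows: [0,0,0.02,0,0,-0.06,1,0,0,0.02,0,0,-0.06,1,0,0,0.02,0,0,-0.06,1,0,0,0.02,0,0,-0.06,1,0,0,0.02,0,0,-0.06,1,0,0,0.02,0,0,-0.06,1,0,0,0.02,0,0,-0.06,1,0,0,0.02,0,0,-0.06,1,0,0,0,0,0,0,1,0,0,0,0,0,0,1,0,0,0,0,0,0,1,0,0,0,0,0,0,1,0,0,0,0,0,0,1,0,0,0,0,0,0,1,0,0,0,0,0,0,1,0,0,0,0,0,0,1,0,0,0,0,0,0,1,0,0,0,0,0,0,1,0,0,0,0,0,0,1,0,0,0,0,0,0,1]

```text
clock: 12.23
eef_pos: [469.7, -96.8, 71.9]
eef_rot: [3.14, -0.0, 1.109]
wrist_force: [-3.9, -2.6, 11.3]
finger_gap: 32.2
finger_force: 35.0
```

```bash
python3 bub.py b2.png
```

```text
vial y 2.5 60.6 bubble 13 33.8 rel(toward knob +) -2.2 lines []
12.2833 [469.7 -96.8  71.9] [ 3.14  -0.     1.109] [-3.6 -1.6 12.6] [-0.39  0.65 -0.  ] 0.18
```

View pics/b2.png

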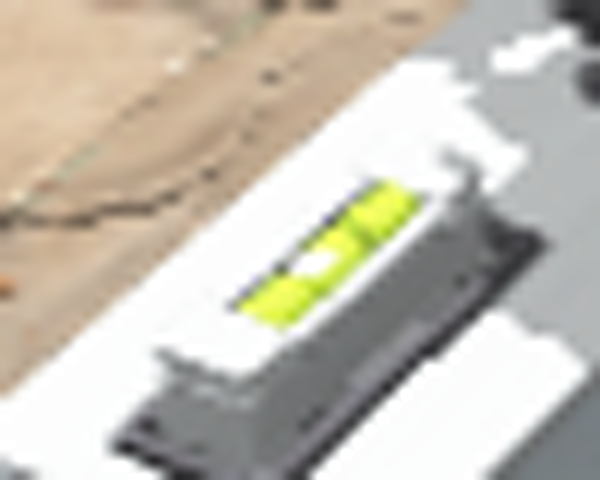

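Bubble at crop (317,263); the line marks are near (300,275) and (367,235), midpoint (333,255), so it is about 4.5 mm toward the hinge. Turning further and measuring with an intensity profile along the vial.

Call:
jog_arm:
  rows: [0,0,0.02,0,0,-0.06,1,0,0,0.02,0,0,-0.06,1,0,0,0.02,0,0,-0.06,1,0,0,0.02,0,0,-0.06,1,0,0,0.02,0,0,-0.06,1,0,0,0.02,0,0,-0.06,1,0,0,0,0,0,0,1,0,0,0,0,0,0,1,0,0,0,0,0,0,1,0,0,0,0,0,0,1,0,0,0,0,0,0,1,0,0,0,0,0,0,1,0,0,0,0,0,0,1,0,0,0,0,0,0,1,0,0,0,0,0,0,1,0,0,0,0,0,0,1,0,0,0,0,0,0,1,0,0,0,0,0,0,1,0,0,0,0,0,0,1,0,0,0,0,0,0,1]

```text
clock: 13.95
eef_pos: [469.8, -96.7, 73.2]
eef_rot: [3.14, -0.001, 0.749]
wrist_force: [-2.8, -1.8, 11.1]
finger_gap: 31.5
finger_force: 35.0
```

```bash
cat > prof.py <<'E'
from h import *
im,d=snap('side','b3f.png'); top,_=snap('top')
s=manip.read_state();print(s['clock'],s['eef_pos'].round(1),s['wrist_force'].round(1))
for n,img,cx,cy in (('side',im,464.7,35.6),('top',top,468.1,34)):
    ys=np.arange(-34,34.1,2); xs=np.arange(-4,4.1,2)
    M=np.array([[proj(n,[cx+x-0.017*y,cy+y,85]) for y in ys] for x in xs],np.float32)
    p=cv2.remap(img,M[...,0],M[...,1],cv2.INTER_LINEAR).astype(int)
    print(n,'y:',ys.astype(int).tolist())
    for i in (0,1,2,3,4): print(int(xs[i]),'B',p[i,:,0].tolist())
    print('G',p[:,:,1].mean(0).astype(int).tolist())
E
python3 prof.py; python3 - <<'E'
import cv2
im=cv2.imread('pics/b3f.png')
E
```

```text
14.05 [469.8 -96.8  73.2] [-4.5 -1.5 11.4]
side y: [-34, -32, -30, -28, -26, -24, -22, -20, -18, -16, -14, -12, -10, -8, -6, -4, -2, 0, 2, 4, 6, 8, 10, 12, 14, 16, 18, 20, 22, 24, 26, 28, 30, 32, 34]
-4 B [249, 198, 140, 92, 88, 88, 88, 88, 88, 82, 66, 48, 60, 77, 119, 144, 160, 180, 170, 130, 111, 93, 77, 79, 85, 88, 87, 88, 88, 87, 89, 164, 224, 252, 253]
-2 B [235, 195, 141, 105, 95, 94, 94, 94, 91, 88, 72, 65, 72, 107, 161, 203, 224, 245, 212, 176, 117, 93, 85, 91, 95, 94, 94, 94, 95, 97, 120, 168, 223, 250, 253]
0 B [222, 177, 129, 105, 99, 97, 97, 97, 94, 86, 74, 74, 85, 118, 167, 239, 251, 252, 250, 193, 130, 87, 86, 96, 97, 97, 97, 97, 98, 104, 136, 194, 244, 251, 253]
2 B [221, 168, 116, 111, 106, 99, 99, 101, 96, 86, 75, 75, 88, 95, 150, 210, 254, 241, 240, 204, 128, 77, 82, 92, 99, 100, 100, 98, 98, 100, 138, 201, 248, 253, 253]
4 B [239, 191, 143, 126, 124, 109, 111, 110, 108, 100, 90, 80, 92, 105, 118, 179, 212, 207, 205, 168, 124, 108, 80, 108, 111, 113, 118, 104, 110, 109, 124, 184, 238, 253, 253]
G [249, 240, 231, 231, 238, 244, 240, 240, 240, 228, 206, 189, 206, 233,
[... 633 characters left out ...]
121, 126, 129, 128, 124, 127, 131, 132, 130, 108, 118, 126, 146, 182, 206, 212, 213, 197, 166, 135, 109, 120, 128, 130, 128, 127, 127, 127, 125, 133, 162, 205, 212]
2 B [125, 130, 131, 131, 129, 129, 129, 127, 127, 129, 125, 107, 115, 121, 140, 173, 206, 212, 214, 196, 164, 131, 107, 121, 128, 130, 129, 128, 130, 131, 130, 138, 164, 204, 212]
4 B [160, 153, 129, 115, 115, 116, 116, 117, 117, 117, 116, 99, 107, 114, 123, 139, 164, 171, 177, 164, 139, 112, 95, 108, 114, 116, 115, 114, 117, 114, 112, 125, 157, 204, 212]
G [132, 143, 164, 184, 190, 189, 188, 188, 189, 190, 188, 149, 167, 184, 190, 192, 196, 198, 198, 195, 191, 181, 147, 172, 187, 191, 190, 189, 190, 190, 190, 185, 184, 201, 209]
```

Call:
jog_arm:
  rows: [0,0,0.02,0,0,-0.05,1,0,0,0.01,0,0,-0.05,1,0,0,0,0,0,0,1,0,0,0,0,0,0,1,0,0,0,0,0,0,1,0,0,0,0,0,0,1,0,0,0,0,0,0,1,0,0,0,0,0,0,1,0,0,0,0,0,0,1,0,0,0,0,0,0,1,0,0,0,0,0,0,1,0,0,0,0,0,0,1,0,0,0,0,0,0,1,0,0,0,0,0,0,1,0,0,0,0,0,0,1,0,0,0,0,0,0,1,0,0,0,0,0,0,1,0,0,0,0,0,0,1,0,0,0,0,0,0,1,0,0,0,0,0,0,1]

```text
clock: 15.72
eef_pos: [469.8, -96.7, 73.5]
eef_rot: [3.14, -0.001, 0.649]
wrist_force: [-2.8, -1.8, 10.9]
finger_gap: 31.6
finger_force: 35.0
```

```bash
python3 prof.py | grep -E "^[0-9.]+ \[|^0 B|^G|y:"; python3 -c "
from h import *
print(manip.read_state()['finger_force'],manip.read_state()['finger_gap'])"
```

```text
15.8167 [469.8 -96.7  73.5] [-4.  -1.5 11.5]
side y: [-34, -32, -30, -28, -26, -24, -22, -20, -18, -16, -14, -12, -10, -8, -6, -4, -2, 0, 2, 4, 6, 8, 10, 12, 14, 16, 18, 20, 22, 24, 26, 28, 30, 32, 34]
0 B [220, 174, 126, 103, 99, 98, 97, 97, 93, 84, 74, 75, 88, 129, 180, 244, 252, 252, 247, 184, 122, 78, 79, 94, 97, 98, 98, 97, 97, 103, 136, 194, 245, 251, 253]
G [248, 239, 230, 230, 237, 244, 241, 240, 241, 230, 208, 194, 209, 231, 236, 241, 246, 242, 243, 237, 223, 206, 207, 228, 240, 240, 241, 245, 241, 241, 239, 238, 248, 252, 252]
top y: [-34, -32, -30, -28, -26, -24, -22, -20, -18, -16, -14, -12, -10, -8, -6, -4, -2, 0, 2, 4, 6, 8, 10, 12, 14, 16, 18, 20, 22, 24, 26, 28, 30, 32, 34]
0 B [110, 118, 124, 127, 126, 126, 128, 129, 129, 127, 127, 110, 118, 123, 152, 199, 209, 212, 214, 190, 154, 128, 109, 118, 127, 129, 127, 127, 128, 126, 124, 133, 162, 205, 213]
G [133, 145, 165, 185, 190, 188, 189, 189, 189, 190, 188, 150, 167, 184, 191, 193, 196, 198, 198, 194, 189, 180, 143, 170, 186, 191, 190, 189, 191, 191, 190, 184, 181, 202, 209]
35.002614667173475 31.91861083460205
```

```bash
python3 -c "
from cell import manip
print(manip.sign_off())"
```

```text
the job is handed in; nothing more can be done
None
```

I handed the job in at about 16 s: the level is in its pocket and released, the knob is gripped at 35 N and pressed with about 11 N, and the bubble last measured about 0.8 mm off the middle; the verdict was not shown.

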